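# Glue up a mosaic plaque in the spring press

## Robot

A 6-joint arm with a two-finger parallel gripper is mounted at the origin on the work surface. World frame = base frame: x ahead of the robot, y to its left, z up, the work surface at z = 0. Lengths are in m, angles in degrees, forces in N, time in s.
With the tool pointing down it reaches from about 0.3 to 0.775 m from the base axis. Payload 14.6 kg.
Tool frame: the origin (TCP) lies at the very end of the fingers, on their centre line; the grasp point (between the pads) lies 19 mm behind it; z points along the fingers, y is the line along which they close (so a half turn about z gives the same grasp; the last joint's range is limited). The gripper opens to 94 mm and grips with 3 to 60 N. Pads are 16 mm wide; open, the fingers measure 119 mm over their backs; the gripper's body (75 mm by 177 mm) begins 78 mm behind the grasp point.
Start: joints at [-3.816, 17.183, 87.147, -0, 75.671, -3.816], TCP at [0.55, -0, 0.205] pointing down, gripper open.
Joint ranges: [-173.82, 173.82], [-45.26, 126.66], [13.44, 144.39], [-59.66, 239.66], [0, 175.72], [-146.38, 146.38]. Speed limits (degrees/s): [127.2, 127.2, 147.25, 180, 180, 180].

## Interface

Orientations are given as a 3x3 rotation matrix whose columns are the frame's x, y, z axes.
In Python, from bench import * gives the robot as it stands.
- The arm moves only by the tool arm_command, never from a script. Its argument "steps" is text: rows parted by semicolons, each of 4 numbers parted by spaces: the shift along the tool's x, y, z in m, then the turn about the tool's z in rad. A call has 1 to 20 rows; each row shifts and turns the commanded pose from where the row before left it, along the tool's axes as they then stand; what a row does not reach is not made up. A row lasts 1/8 s, in which the tool goes at most 62.5 mm and 10.7 degrees, less where a joint would pass 70% of its speed; a pose out of reach is approached as far as the arm can. A call with a gripper value outside its range is refused whole. "fingers" is the opening, from 0 (shut) to 1 (fully open), set as the call begins (left out, the last holds). The fingers move at their own pace and stop on an object; the grip force is fixed at half the most. Time passes only in rows, so rows that do not move let the fingers close. It gives the time, the measured TCP pose, the force, the opening and the grip force at its end, in the units of the state.
- observe(): the state, without advancing time (a new reading comes with each control period).
- get_image(name): name is "scene" or "side" or "wrist"; returns the picture (480x640x3 uint8, blue, green, red); there is no depth.
- camera_model(name): a dict with "fovy" (degrees; the focal length in pixels is half the picture's height over the tangent of half this angle, whatever the lens; pixels are square), "cx", "cy" (the principal point, pixels), "pose" (4x4, takes a point from camera to world coordinates). Camera axes: x right, y down, z forward; pixel columns grow to the right and rows downward; lengths in m; the calibration is good to about 2 mm. A picture is of the moment at which its call begins: read the wrist's pose just before it. camera_model takes no time and is no camera call; for the wrist camera it gives the pose at the moment of the call.
- finish_job(): hands the job in; it is judged then, once.
Trained networks look in the newest picture that a camera, given by its name, has taken for a name from the list of things; names that differ only in an ending like _2 or _b are one class to them, and where a whole thing is asked for, a point or a joint stands for the part that bears it (a point fixed in the world has none). Each returns a list of dicts, best first, with "p" (0 to 1); they miss things now and then, are a little off and sometimes report something else, mostly with a low value. They report only what shows in the picture. A call takes as long as a camera call. They do not tell look-alikes from the thing itself.
- search_frame(camera, query): "box" ([centre column, centre row, width, height] in pixels, round what is visible of it).
- spot_point(camera, query): "location" ([column, row] in pixels: a listed point, or the origin of a listed thing).
The state is a dict: "t": time; "q": joint angles; "qd": joint speeds; "joint_torque": joint torques, N m; "ee_pos": TCP position; "eef_rot": TCP orientation; "ft_force": force on the tool from outside, world axes, zero at the start; "wrist_torque": the same for the moment, N m; "width": finger opening in m; "finger_force": force on a finger pad.
Only numpy, scipy, OpenCV 4.12 (cv2) and the standard library are available. Lean on these libraries where they do the work, as an engineer would, in place of code of your own. Each camera call takes 0.05 s, during which the arm holds its last target. There are 200 camera calls.

## Task

Put the glued-up mosaic plaque into the spring press to set: lay the white-primed backing board on the platen between the corner guides, then the tiled panel on it, tiles up, then the ribbed rubber pad, and last the aluminium pressing plate, handle up, putting each down flat and letting go before you fetch the next. Push the plate straight down until the bolts at both ends snap over its tongues, and leave it latched. Do not shift or knock over the bowl of tesserae or the glue bottle.

Things in the scene. Friction and masses are not known exactly. Their poses are not given: they have to be found in the camera images.
- backing_board: Plain white-primed plywood board, 100 x 54 x 15 mm, loose, 60 g, lying flat on the table. Origin: centre of its underside; x along its 100 mm length, y across its 54 mm width, z up.
- mosaic_panel: Panel of 8 x 4 small glazed tiles on a grey cement sheet, 100 x 54 x 12 mm overall, loose, 140 g, lying tiles up. Origin: centre of its underside; x along its length, y across its width, z up out of the tiles.
- rubber_pad: Black rubber pad with ribs running along its top, 100 x 54 x 12 mm, loose, 80 g; firm, it can be gripped like a board. Origin: centre of its underside; x along its length, y across its width, z up.
- press_plate: Loose aluminium plate, 200 g, 94 x 50 x 10 mm; at each short end a tongue, 20 wide, 5 thick, flush with the underside, stands out 18 mm (130 mm overall). On top, along x, a dark wooden bar handle 76 x 14 mm, 26 to 40 mm above the underside, on posts 29 mm either side of the centre. Lies handle up. Origin: centre of its underside; x lengthwise, z up.
- press: Grey spring press fixed to the table; place and yaw vary. Base 224 x 100 x 12 mm. Origin: centre of its underside; x along its long side, as the layers must lie (either way round), z up. Four corner guides, inside faces at x = +-56, y = +-33.5 mm, top 87 mm, flared; open for fingers on the long sides between x = +-40 mm. Beyond x = +-71 mm a latch housing, 52 mm wide, 113 mm high.
- bolt_nose (a point): Lower edge of the nose of the brass spring bolt at the press's +x end: 57 mm from its centre, 77 mm above the table; the other end is alike. Flat under the nose, sloped 60 degrees above it: the plate meets the slopes with its underside about 94 mm above the table, pushes both bolts aside (up to 5 N in all) and is caught once its tongues are below the noses.
- platen_top (a point): Centre of the top of the sprung plywood platen (108 x 62 mm) inside the press, where the stack begins: 45 mm above the table when up. Axes as the press.
- platen (a joint): How far the platen is pushed down, m: 0 up (as at the start), 0.016 at its stop. Spring: 6 N preload, 800 N/m; about 11 N of push at 12 mm besides the weights. Latched with all four layers it rests at 0.012; push on to about 0.014 (underside of the plate 70 mm above the table) for the bolts to snap in.
- bowl: White ceramic bowl with loose tesserae, 140 mm across, 78 mm high, standing on the table near the press. Origin: centre of its underside. To be left alone.
- glue_bottle: White glue bottle with a red nozzle, 42 mm across, 128 mm high, standing beyond the press. Origin: centre of its underside. To be left alone.
Things that resemble listed ones, but are neither listed nor needed, are in the scene too. Leave any green or turquoise look-alike of the press_plate alone.

How it is judged:
By the outcome, as a careful person would: the job done as asked, in the order asked, and still so for the second after the job is handed in, with the robot touching nothing.
It also fails if it takes over 109 s, if anything falls off the work surface, if the arm or the gripper's body presses on something with over 40 N, if the wrist force passes 120 N, or if a joint passes its speed limit or range.

## Working session

There is one attempt and no reset: what is moved stays moved. The work goes in short steps, Python scripts to look and compute and a tool call to move; the robot and the scene stay as the last step left them, time stands still between calls to the robot, and variables do not carry over. Pictures are saved under pics/ and viewed, at most 14 in all, crops included, and the job is handed in when it is done.

Besides the shell and the picture viewer there is one more tool, called after "Call:" as a command line: name --argument value ..., lists and objects as JSON in quotes. arm_command: Moves the arm, as the interface text tells. Its arguments: {"type":"object","properties":{"steps":{"type":"string"},"fingers":{"type":"number"}},"required":["steps"]}

```bash
mkdir -p pics; ls; python3 - <<'E'
from bench import *
import cv2
s=observe();print(s['t'],s['ee_pos'],s['eef_rot'],s['ft_force'])
for n in ['scene','side']:
    im=get_image(n);cv2.imwrite(f'pics/{n}0.png',im)
    m=camera_model(n);print(n,m)
    for q in ['backing_board','mosaic_panel','rubber_pad','press_plate','press','bowl','glue_bottle']:
        print(q,[(round(d['p'],2),[round(float(x)) for x in d['box']]) for d in search_frame(n,q)][:4],[(round(d['p'],2),[round(float(x)) for x in d['location']]) for d in spot_point(n,q)][:4])
E
```

```text
pics
0.0 [ 5.49738067e-01 -9.28099884e-06  2.04886883e-01] [[ 2.55747535e-05  9.99999328e-01 -1.15897221e-03]
 [ 9.99999999e-01 -2.55207691e-05  4.65943155e-05]
 [ 4.65647063e-05 -1.15897340e-03 -9.99999327e-01]] [-0.73562485  0.97924508  0.35205733]
scene {'fovy': 50.809808774853266, 'cx': 313.8661449837297, 'cy': 242.69426171184244, 'pose': array([[-0.07300482,  0.58009698, -0.81126925,  1.33108464],
       [ 0.99733061,  0.04132196, -0.06020096,  0.06420552],
       [-0.00139916, -0.81349861, -0.58156517,  0.67299128],
       [ 0.        ,  0.        ,  0.        ,  1.        ]])}
backing_board [(0.7, [239, 276, 19, 25]), (0.67, [155, 285, 36, 43]), (0.46, [306, 342, 28, 61])] [(0.89, [151, 287])]
mosaic_panel [(0.9, [463, 252, 32, 32])] [(0.74, [239, 271]), (0.59, [463, 252])]
rubber_pad [(0.97, [475, 311, 41, 47])] [(0.84, [476, 311])]
press_plate [(0.86, [364, 234, 28, 42]), (0.85, [183, 237, 33, 36]), (0.74, [287, 226, 43, 20]), (0.7, [204, 200, 34, 35])] [(0.81, [366, 237]), (0.74, [204, 204]), (0.6, [182, 244]), (0.56, [279, 232])]
press [(0.85, [248, 270, 62, 110])] [(0.86,
[... 332 characters left out ...]
-0.70035253,  0.70220303, -0.67519094],
       [-0.0168928 , -0.70639519, -0.70761604,  0.7650825 ],
       [ 0.        ,  0.        ,  0.        ,  1.        ]])}
backing_board [(0.94, [381, 388, 67, 53])] [(0.81, [379, 388])]
mosaic_panel [] [(0.89, [271, 175]), (0.61, [295, 397])]
rubber_pad [] [(0.85, [338, 175]), (0.33, [293, 396])]
press_plate [(0.89, [251, 305, 28, 48]), (0.61, [256, 233, 54, 20])] [(0.96, [254, 241]), (0.8, [194, 402]), (0.73, [252, 300]), (0.56, [294, 395])]
press [(0.89, [356, 292, 113, 70]), (0.52, [342, 172, 36, 14])] []
bowl [(0.92, [347, 204, 58, 48]), (0.31, [356, 293, 56, 35])] [(0.71, [346, 222])]
glue_bottle [(0.57, [430, 232, 20, 48])] [(0.72, [426, 251])]
```

View pics/scene0.png

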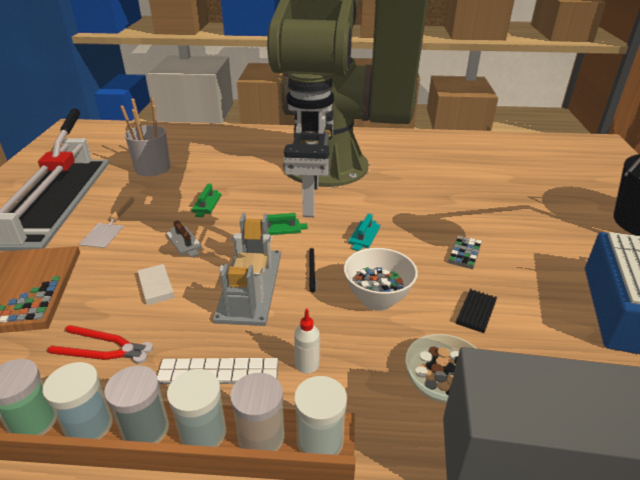

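View pics/side0.png

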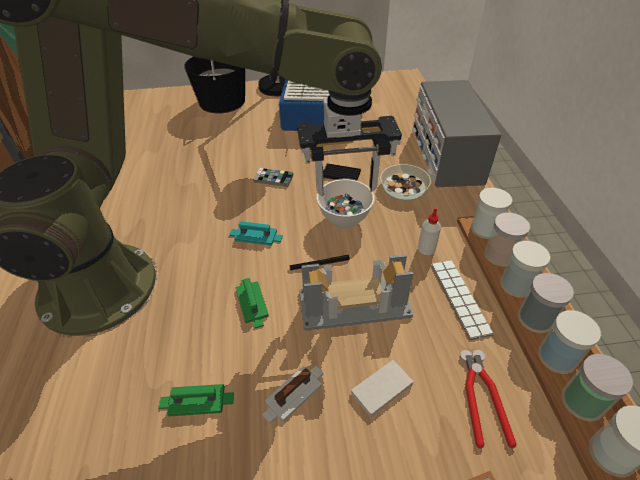

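```bash
cat > h.py <<'E'
from bench import *
import numpy as np, cv2
def K(m):
    f=240/np.tan(np.radians(m['fovy']/2)); return np.array([[f,0,m['cx']],[0,f,m['cy']],[0,0,1]])
def px(m,P):
    T=np.linalg.inv(m['pose']); p=(T[:3,:3]@np.asarray(P,float).T).T+T[:3,3]; p=p@K(m).T; return p[...,:2]/p[...,2:]
def ray(m,uv,z):
    d=m['pose'][:3,:3]@np.linalg.inv(K(m))@np.array([uv[0],uv[1],1.]); o=m['pose'][:3,3]; return o+d*(z-o[2])/d[2]
def rect(im,m,z,x0,x1,y0,y1,s):
    # top-down: column = (y1-y)/s (left = +y), row=(x1-x)/s
    W,H=int((y1-y0)/s),int((x1-x0)/s)
    c=np.array([[x1,y1,z],[x1,y0,z],[x0,y0,z],[x0,y1,z]])
    M=cv2.getPerspectiveTransform(px(m,c).astype(np.float32),np.float32([[0,0],[W,0],[W,H],[0,H]]))
    return cv2.warpPerspective(im,M,(W,H))
E
python3 - <<'E'
from h import *
a=rect(cv2.imread('pics/side0.png'),camera_model('side'),0.012,.2,.8,-.4,.4,.001)
for i in range(0,800,100): cv2.line(a,(i,0),(i,600),(0,0,255) if i==400 else (90,90,90),1)
for i in range(0,600,100): cv2.line(a,(0,i),(800,i),(90,90,90),1)
cv2.imwrite('pics/r1.png',a)
mm={n:camera_model(n) for n in('scene','side')}
for n,u,v,z in [('board',(155,279),(381,386),.013),('mosaic',(465,251),(273,177),.012),('pad',(476,311),(341,172),.012),('plate',(183,238),(294,395),.03),('bowl',(380,272),(346,200),.06)]:
    print(n,ray(mm['scene'],u,z).round(3),ray(mm['side'],v,z).round(3))
E
```

```text
board [ 0.561 -0.318  0.013] [ 0.561 -0.319  0.013]
mosaic [0.417 0.329 0.012] [0.401 0.322 0.012]
pad [0.609 0.318 0.012] [0.591 0.316 0.012]
plate [ 0.437 -0.293  0.03 ] [ 0.405 -0.323  0.03 ]
bowl [0.564 0.135 0.06 ] [0.574 0.14  0.06 ]
```

View pics/r1.png

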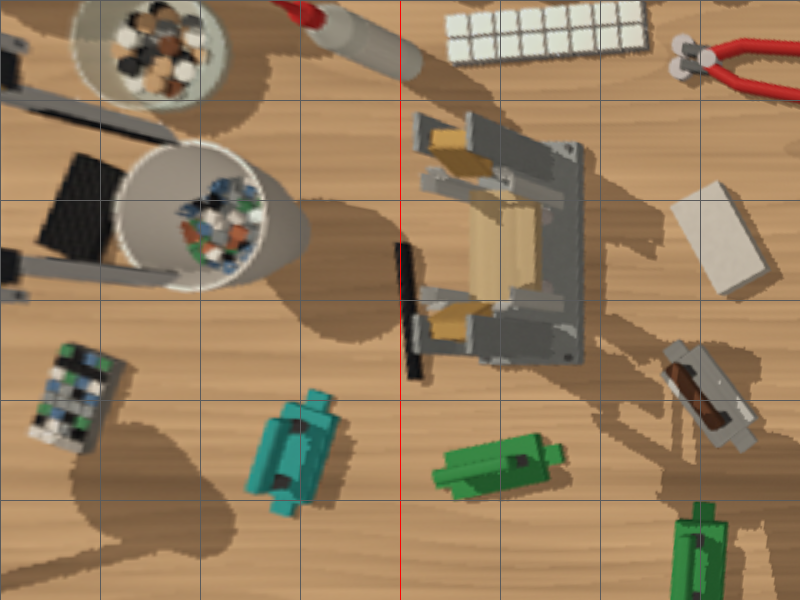

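```bash
cat >> h.py <<'E'
def toolcam():
    s=observe(); m=camera_model('wrist'); T=np.eye(4);T[:3,:3]=s['eef_rot'];T[:3,3]=s['ee_pos']; return s,m,T
E
python3 - <<'E'
from h import *
s,m,T=toolcam(); print(m['fovy'],m['cx'],m['cy']);print((np.linalg.inv(T)@m['pose']).round(4))
E
```

```text
66.55481098585713 316.75530936124056 242.80399757925784
[[ 7.000e-04 -9.633e-01 -2.683e-01  7.810e-02]
 [ 1.000e+00  4.000e-04  1.000e-03 -3.000e-04]
 [-8.000e-04 -2.683e-01  9.633e-01 -1.783e-01]
 [ 0.000e+00  0.000e+00  0.000e+00  1.000e+00]]
```

Call:
arm_command --steps "-0.05 0 0 0.18;-0.052 -0.003 0 0.18;-0.05 -0.01 0 0.18;-0.04 -0.03 0 0.18;-0.035 -0.035 0 0.18;0 0 0 0.147" --fingers 1

```text
t: 2.25
ee_pos: [0.413, -0.1664, 0.2058]
eef_rot: [[0.87, 0.494, 0.0], [0.494, -0.87, -0.0], [0.0, 0.0, -1.0]]
ft_force: [1.1, 0.5, -0.3]
width: 0.0941
finger_force: 0.0
```

```bash
cat >> h.py <<'E'
def go(x,y,z,ang,v=0.05,n=None,start=None):
    """rows (tool axes) to TCP x,y,z with tool-y heading ang (deg); start=(x,y,z,ang) or current"""
    if start is None:
        s=observe();p=np.array(s['ee_pos']);R=s['eef_rot'];a=np.degrees(np.arctan2(R[1,1],R[0,1]))
    else: p=np.array(start[:3],float);a=start[3]
    d=(ang-a+180)%360-180
    t=np.array([x,y,z])-p
    n=n or int(max(np.ceil(np.linalg.norm(t)/v),np.ceil(abs(d)/9),1))
    rows=[];pos=p.copy();cur=a;
    for i in range(n):
        w=p+t*(i+1)/n-pos; c,s_=np.cos(np.radians(cur)),np.sin(np.radians(cur))
        ty=np.array([c,s_]);tx=np.array([-s_,c])  # z down: x = y cross z
        r=[round(float(v_),3) for v_ in (tx@w[:2],ty@w[:2],-w[2])]+[round(float(-np.radians(d/n)),3)]
        pos=pos+np.r_[tx*r[0]+ty*r[1],-r[2]]; cur-=np.degrees(r[3]); rows.append(' '.join(f'{v_:g}' for v_ in r))
    print(';'.join(rows)); return (*pos,cur)
E
python3 - <<'E'
from h import *
s=observe();R=s['eef_rot'];print(np.cross(R[:,1],R[:,2])-R[:,0])
go(.563,-.32,.18,-60)
E
```

```text
[ 0.00000000e+00  1.66533454e-16 -2.90566182e-17]
0.011 0.042 0.005 -0.001;0.011 0.041 0.005 -0.001;0.011 0.042 0.005 -0.001;0.01 0.041 0.006 -0.001;0.011 0.042 0.005 -0.001
```

Call:
arm_command --steps "0.011 0.042 0.005 0;0.011 0.041 0.005 0;0.011 0.042 0.005 0;0.01 0.041 0.006 0;0.011 0.042 0.005 0;0 0 0 0"

```text
t: 3.0
ee_pos: [0.5663, -0.3203, 0.1774]
eef_rot: [[0.866, 0.499, -0.002], [0.499, -0.866, 0.001], [-0.001, -0.002, -1.0]]
ft_force: [-0.6, 0.0, -0.1]
width: 0.0939
finger_force: 0.0
```

```bash
python3 - <<'E'
from h import *
s,m,T=toolcam(); im=get_image('wrist');cv2.imwrite('pics/w1.png',im);np.savez('w1.npz',pose=m['pose'])
print(s['t'],s['ee_pos'])
print(search_frame('wrist','backing_board')[:2],spot_point('wrist','backing_board')[:2])
E
```

```text
3.0 [ 0.56632885 -0.32031351  0.17735755]
[{'box': [314.6, 223.3, 58.9, 104.3], 'p': 0.82}] [{'location': [312.6, 221.0], 'p': 0.89}]
```

View pics/w1.png

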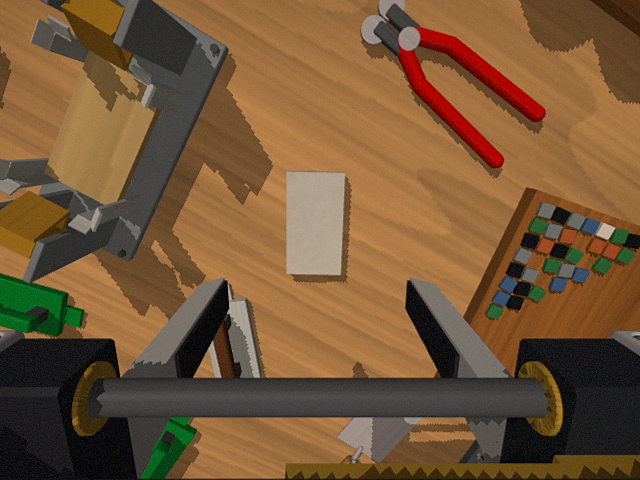

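```bash
cat >> h.py <<'E'
def blob(mask,m,z,uv):
    n,l,st,ce=cv2.connectedComponentsWithStats(mask.astype(np.uint8))
    c=cv2.findContours((l==l[int(uv[1]),int(uv[0])]).astype(np.uint8),0,1)[0][0][:,0]
    P=np.array([ray(m,p,z)[:2] for p in c])*1000
    (cx,cy),(w,h),a=cv2.minAreaRect(P.astype(np.float32))
    if w<h: w,h,a=h,w,a+90
    return cx,cy,w,h,a%180
E
python3 - <<'E'
from h import *
im=cv2.imread('pics/w1.png');m=camera_model('wrist')
hsv=cv2.cvtColor(im,cv2.COLOR_BGR2HSV)
for v in(120,150): print(hsv[223,315],blob((hsv[...,2]>v)&(hsv[...,1]<60),m,.015,(315,223)))
a,b=[ray(m,u,.012) for u in((229,48),(128,258))];print(a,b,np.linalg.norm(a-b),np.degrees(np.arctan2(*(a-b)[1::-1])))
# side view base corners
ms=camera_model('side');print(search_frame('side','press')[0], [ (d['location'],d['p']) for d in spot_point('side','platen_top')],[ (d['location'],d['p']) for d in spot_point('scene','platen_top')],[ (d['location'],d['p']) for d in spot_point('wrist','platen_top')])
for c,n,q in((ms,'side','platen_top'),(camera_model('scene'),'scene','platen_top'),(m,'wrist','platen_top')):
  for d in spot_point(n,q)[:1]: print(n,ray(c,d['location'],.045))
  for d in spot_point(n,'press')[:1]: print(n,ray(c,d['location'],.0))
go(.5633,-.32,.04,-60)
E
```

```text
[ 16  55 181] (565.1830444335938, -316.31866455078125, 100.38835906982422, 52.86174774169922, 28.77841567993164)
[ 16  55 181] (565.0728759765625, -316.35858154296875, 100.14564514160156, 52.863739013671875, 28.756534576416016)
[ 0.66181397 -0.17617482  0.012     ] [ 0.44232288 -0.17333946  0.012     ] 0.2195093946633693 -0.7401001433327642
{'box': [355.6, 291.9, 112.9, 69.6], 'p': 0.89} [([353.1, 288.0], 0.63)] [([246.3, 268.8], 0.65)] [([106.7, 134.5], 0.94), ([313.0, 222.4], 0.24)]
side [ 0.5453535  -0.11844159  0.045     ]
scene [ 0.55386816 -0.12861995  0.045     ]
scene [ 0.56027115 -0.11912194  0.        ]
wrist [ 0.55119107 -0.12777186  0.045     ]
wrist [ 0.54757615 -0.12521915  0.        ]
-0.001 -0 0.047 0;-0.001 -0 0.046 0;-0.001 -0 0.047 0
```

```bash
python3 - <<'E'
from h import *
go(.5651,-.3163,.003,-61.2,n=4)
E
```

```text
0 -0.001 0.044 0.005;0 -0 0.044 0.005;0.001 -0.001 0.044 0.005;-0 -0.001 0.045 0.005
```

Call:
arm_command --steps "0.001 -0.004 0.044 0.02;0 0 0.044 0;0 0 0.044 0;0 0 0.043 0;0 0 0 0"

```text
t: 4.28
ee_pos: [0.5645, -0.315, 0.003]
eef_rot: [[0.876, 0.483, -0.001], [0.483, -0.876, 0.001], [-0.001, -0.001, -1.0]]
ft_force: [0.3, -0.9, -0.2]
width: 0.0942
finger_force: 0.0
```

Call:
arm_command --steps "0 0 0 0;0 0 0 0;0 0 0 0;0 0 0 0" --fingers 0.4

```text
t: 4.78
ee_pos: [0.5648, -0.3152, 0.0046]
eef_rot: [[0.876, 0.483, 0.0], [0.483, -0.876, -0.0], [0.0, 0.0, -1.0]]
ft_force: [0.9, -0.5, -0.1]
width: 0.0576
finger_force: 0.2
```

Call:
arm_command --steps "0 0 0 0;0 0 0 0;0 0 0 0;0 0 -0.04 0;0 0 -0.045 0;0 0 -0.045 0;0 0 0 0" --fingers 0.4

```text
t: 5.65
ee_pos: [0.5659, -0.3159, 0.1382]
eef_rot: [[0.876, 0.483, 0.005], [0.483, -0.876, -0.003], [0.003, 0.005, -1.0]]
ft_force: [0.1, -0.5, -1.5]
width: 0.0536
finger_force: 30.0
```

```bash
python3 - <<'E'
from h import *
go(.552,-.127,.135,-90.7)
E
```

```text
0.02 -0.043 0.001 0.129;0.014 -0.045 0.001 0.129;0.008 -0.047 0 0.129;0.002 -0.047 0.001 0.129
```

Call:
arm_command --steps "0.02 -0.043 0 0.129;0.014 -0.045 0 0.129;0.008 -0.047 0 0.129;0.002 -0.047 0.001 0.129;0 0 0 0"

```text
t: 6.28
ee_pos: [0.5503, -0.1237, 0.1324]
eef_rot: [[1.0, -0.01, -0.002], [-0.01, -1.0, 0.001], [-0.002, -0.001, -1.0]]
ft_force: [0.0, -1.1, -0.7]
width: 0.0536
finger_force: 30.0
```

```bash
python3 - <<'E'
from h import *
s,m,T=toolcam(); im=get_image('wrist');cv2.imwrite('pics/w2.png',im);print(m['pose'].tolist())
print(s['t'],s['ee_pos'],s['width'],s['finger_force'])
E
```

```text
[[-0.009888984460466958, -0.9629987722163907, -0.2693242890941368, 0.6284246867226565], [-0.9999507395026037, 0.009293952565668635, 0.0034843957726715153, -0.12468289393092392], [-0.000852381683375286, 0.2693454791813455, -0.9630432421703786, 0.31048295803643844], [0.0, 0.0, 0.0, 1.0]]
6.275 [ 0.550284   -0.12370412  0.13235861] 0.05357966383500886 30.000673234462738
```

View pics/w2.png

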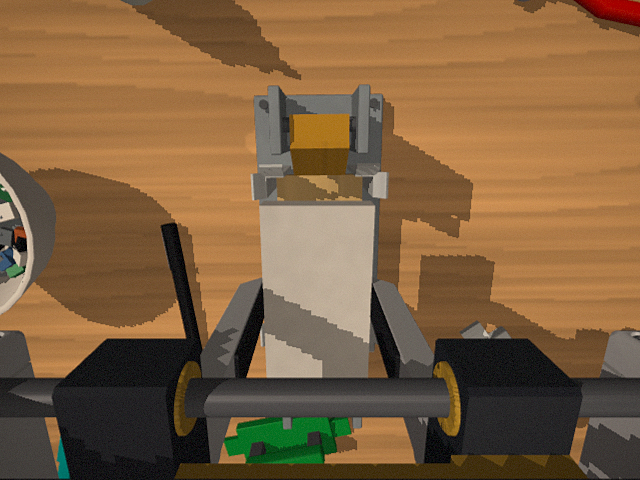

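```bash
python3 - <<'E'
from h import *
m=camera_model('wrist')
for n,u,z in[('baseL',(254,96.5),.012),('baseR',(384,94.5),.012),('housL',(268.5,87),.113),('housR',(369.5,84.5),.113),('guideL',(251,176),.087),('guideR',(387.5,174),.087),('boardL',(262,203),.147),('boardR',(375,203),.147)]: print(n,ray(m,u,z).round(4))
print(px(m,[[.552+.112,-.125+s,.012] for s in(.05,-.05)]))
E
```

```text
baseL [ 0.6615 -0.0784  0.012 ]
baseR [ 0.6621 -0.1775  0.012 ]
housL [ 0.6548 -0.1021  0.113 ]
housR [ 0.6555 -0.1527  0.113 ]
guideL [ 0.6084 -0.0861  0.087 ]
guideR [ 0.6089 -0.1686  0.087 ]
boardL [ 0.6018 -0.1011  0.147 ]
boardR [ 0.6013 -0.1521  0.147 ]
[[249.32867313  93.04572695]
 [380.76833861  91.78900359]]
```

Call:
arm_command --steps "-0.001 0 0.02 0;0 0 0.025 0;0 0 0.025 0;0 0 0.007 0;0 0 0 0"

```text
t: 6.95
ee_pos: [0.5498, -0.127, 0.0563]
eef_rot: [[1.0, -0.012, -0.001], [-0.012, -1.0, 0.0], [-0.001, -0.0, -1.0]]
ft_force: [-0.8, 1.2, -1.2]
width: 0.0541
finger_force: 30.0
```

Call:
arm_command --steps "0 0 0.002 0;0 0 0.001 0;0 0 0 0"

```text
t: 7.32
ee_pos: [0.55, -0.1264, 0.0537]
eef_rot: [[1.0, -0.012, 0.0], [-0.012, -1.0, -0.0], [0.0, 0.0, -1.0]]
ft_force: [-0.0, -0.5, -1.1]
width: 0.0538
finger_force: 30.0
```

Call:
arm_command --steps "0 0 0.002 0;0 0 0 0;0 0 0 0"

```text
t: 7.7
ee_pos: [0.5499, -0.1264, 0.0514]
eef_rot: [[1.0, -0.012, -0.0], [-0.012, -1.0, -0.0], [-0.0, 0.0, -1.0]]
ft_force: [0.2, -0.6, -0.9]
width: 0.0536
finger_force: 30.0
```

Call:
arm_command --steps "0 0 0.001 0;0 0 0 0;0 0 0 0"

```text
t: 8.07
ee_pos: [0.5499, -0.1264, 0.0504]
eef_rot: [[1.0, -0.012, -0.0], [-0.012, -1.0, 0.0], [-0.0, 0.0, -1.0]]
ft_force: [-0.2, -0.3, -0.2]
width: 0.0535
finger_force: 30.0
```

Call:
arm_command --steps "0 0 0.001 0;0 0 0 0;0 0 0 0"

```text
t: 8.45
ee_pos: [0.55, -0.1264, 0.0496]
eef_rot: [[1.0, -0.012, 0.0], [-0.012, -1.0, -0.0], [0.0, 0.0, -1.0]]
ft_force: [-0.3, 0.6, 1.8]
width: 0.0532
finger_force: 30.0
```

Call:
arm_command --steps "0 0 0 0;0 0 0 0;0 0 0 0;0 0 0 0;0 0 -0.03 0;0 0 -0.04 0;0 0 -0.05 0" --fingers 0.85

```text
t: 9.32
ee_pos: [0.5494, -0.1263, 0.1701]
eef_rot: [[1.0, -0.012, -0.002], [-0.012, -1.0, 0.0], [-0.002, -0.0, -1.0]]
ft_force: [0.7, -0.4, 0.6]
width: 0.0797
finger_force: 0.0
```

```bash
python3 - <<'E'
from h import *
s=observe();print(s['ee_pos'],s['width'])
go(.405,.325,.18,-112+180)
go(.405,.325,.18,-112)
E
```

```text
[ 0.54939619 -0.12625121  0.17012083] 0.07967306644956341
-0.008 -0.025 -0.001 -0.154;-0.005 -0.026 -0 -0.154;-0 -0.026 -0.001 -0.154;0.004 -0.026 -0 -0.154;0.007 -0.026 -0.001 -0.154;0.012 -0.023 -0 -0.154;0.015 -0.022 -0.001 -0.154;0.018 -0.019 -0 -0.154;0.02 -0.016 -0.001 -0.154;0.024 -0.013 -0 -0.154;0.024 -0.009 -0.001 -0.154;0.026 -0.005 -0.001 -0.154;0.026 -0.002 -0 -0.154;0.027 0.003 -0.001 -0.154;0.025 0.007 -0 -0.154;0.024 0.011 -0.001 -0.154;0.022 0.014 -0 -0.154;0.02 0.017 -0.001 -0.154
-0.015 -0.045 -0.001 0.037;-0.017 -0.044 -0.001 0.037;-0.018 -0.044 -0.001 0.037;-0.02 -0.043 -0.001 0.037;-0.021 -0.042 -0.001 0.037;-0.023 -0.042 -0.001 0.037;-0.025 -0.04 -0.001 0.037;-0.026 -0.04 -0.001 0.037;-0.027 -0.038 -0.001 0.037;-0.029 -0.038 -0.001 0.037
```

Call:
arm_command --steps "-0.008 -0.025 0 -0.154;-0.005 -0.026 0 -0.154;0 -0.026 0 -0.154;0.004 -0.026 0 -0.154;0.007 -0.026 0 -0.154;0.012 -0.023 0 -0.154;0.015 -0.022 0 -0.154;0.018 -0.019 0 -0.154;0.02 -0.016 0 -0.154;0.024 -0.013 0 -0.154;0.024 -0.009 0 -0.154;0.026 -0.005 0 -0.154;0.026 -0.002 0 -0.154;0.027 0.003 0 -0.154;0.025 0.007 0 -0.154;0.024 0.011 0 -0.154;0.022 0.014 0 -0.154;0.02 0.017 0 -0.154;0 0 0 0;0 0 0 0" --fingers 1

```text
t: 11.82
ee_pos: [0.4052, 0.324, 0.1694]
eef_rot: [[-0.927, 0.375, -0.0], [0.375, 0.927, -0.0], [-0.0, -0.0, -1.0]]
ft_force: [-0.6, -0.6, -0.4]
width: 0.0938
finger_force: 0.0
```

```bash
python3 - <<'E'
from h import *
s,m,T=toolcam(); im=get_image('wrist');cv2.imwrite('pics/w3.png',im)
print(s['t'],s['ee_pos'],s['q'])
d=search_frame('wrist','mosaic_panel');print(d[:2]);e=spot_point('wrist','mosaic_panel');print(e[:2])
if e: print(ray(m,e[0]['location'],0))
e=spot_point('wrist','rubber_pad')
if e: print(ray(m,e[0]['location'],0))
E
```

```text
11.825 [0.4052271  0.32400099 0.16942203] [ 3.46032320e+01  1.51214428e+01  9.47612994e+01 -8.52486116e-03
  7.01242393e+01 -3.33618558e+01]
[{'box': [326.5, 222.8, 61.0, 109.7], 'p': 0.72}]
[{'location': [325.6, 224.3], 'p': 0.67}]
[0.40849385 0.33198591 0.        ]
[0.59404856 0.32505166 0.        ]
```

View pics/w3.png

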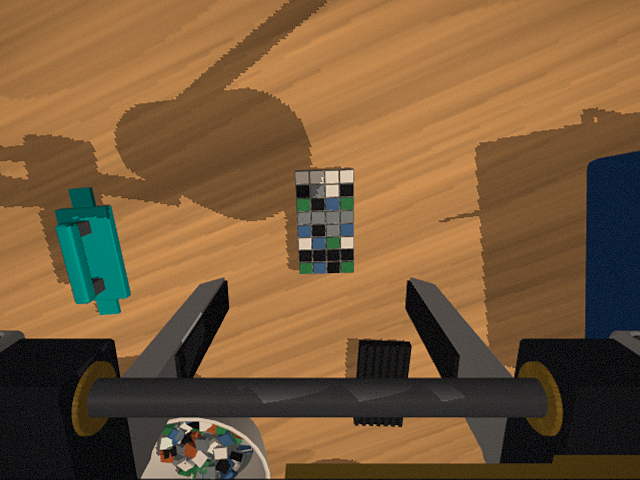

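```bash
python3 - <<'E'
from h import *
m=camera_model('wrist')
P=np.array([ray(m,u,.012)[:2] for u in((296,170),(353.5,169),(354,272),(298,273.5))])*1000
r=cv2.minAreaRect(P.astype(np.float32));print(P.mean(0),r, np.degrees(np.arctan2(*((P[0]+P[1]-P[2]-P[3])[::-1]))))
x,y=P.mean(0)/1000; a=np.degrees(np.arctan2(*((P[0]+P[1]-P[2]-P[3])[::-1])))
print(a);s=observe();R=s['eef_rot'];d=np.array([x,y,.003])-s['ee_pos'];print(R.T@d, np.degrees(np.arctan2(R[1,1],R[0,1])))
E
```

```text
[404.96015582 332.92594247] ((404.64837646484375, 332.50408935546875), (54.65578079223633, 99.36376953125), 69.67159271240234) 159.08878039204438
159.08878039204438
[0.00378355 0.00816646 0.16653297] 68.010110905235
```

Call:
arm_command --steps "0.004 0.008 0.04 -0.019;0 0 0.05 0;0 0 0.05 0;0 0 0.026 0;0 0 0 0"

```text
t: 12.65
ee_pos: [0.4043, 0.3329, 0.0024]
eef_rot: [[-0.934, 0.356, -0.001], [0.356, 0.934, -0.001], [0.001, -0.001, -1.0]]
ft_force: [-0.6, -0.2, 0.4]
width: 0.0942
finger_force: 0.0
```

Call:
arm_command --steps "0 0 0 0;0 0 0 0;0 0 0 0;0 0 0 0;0 0 0 0;0 0 0 0;0 0 0 0;0 0 -0.04 0;0 0 -0.05 0;0 0 -0.05 0;0 0 0 0" --fingers 0.4

```text
t: 14.02
ee_pos: [0.4055, 0.3343, 0.1467]
eef_rot: [[-0.935, 0.355, 0.005], [0.355, 0.935, 0.004], [-0.003, 0.005, -1.0]]
ft_force: [0.4, 0.2, -1.6]
width: 0.054
finger_force: 30.0
```

```bash
python3 - <<'E'
from h import *
p=go(.550,-.1265,.15,89.3)
E
```

```text
-0.03 -0.038 -0 -0.035;-0.028 -0.039 -0.001 -0.035;-0.028 -0.04 0 -0.035;-0.025 -0.041 -0 -0.035;-0.025 -0.042 -0.001 -0.035;-0.022 -0.042 0 -0.035;-0.022 -0.043 -0 -0.035;-0.019 -0.044 -0.001 -0.035;-0.019 -0.045 0 -0.035;-0.016 -0.046 -0 -0.035
```

Call:
arm_command --steps "-0.03 -0.038 0 -0.035;-0.028 -0.039 -0.001 -0.035;-0.028 -0.04 0 -0.035;-0.025 -0.041 0 -0.035;-0.025 -0.042 -0.001 -0.035;-0.022 -0.042 0 -0.035;-0.022 -0.043 0 -0.035;-0.019 -0.044 -0.001 -0.035;-0.019 -0.045 0 -0.035;-0.016 -0.046 0 -0.035;0 0 0 0"

```text
t: 15.4
ee_pos: [0.5482, -0.1303, 0.1442]
eef_rot: [[-1.0, 0.016, -0.003], [0.016, 1.0, 0.001], [0.003, 0.0, -1.0]]
ft_force: [-0.1, 0.4, -1.7]
width: 0.0532
finger_force: 30.0
```

```bash
python3 - <<'E'
from h import *
s,m,T=toolcam(); im=get_image('wrist');cv2.imwrite('pics/w4.png',im)
print(s['t'],s['ee_pos'],s['width']); go(.55,-.1265,.064,89.3)
E
```

```text
15.4 [ 0.5482443  -0.13031757  0.14424898] 0.053231968665310624
-0.001 0.001 0.04 -0.001;-0.001 0.001 0.04 -0.001
```

View pics/w4.png

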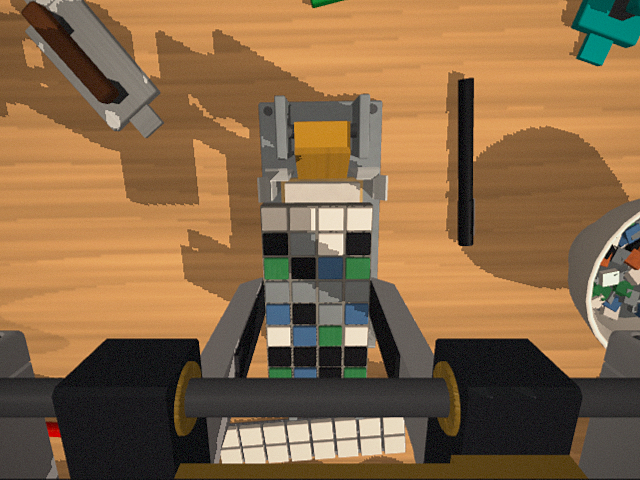

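```bash
python3 - <<'E'
from h import *
m=camera_model('wrist');z=observe()['ee_pos'][2]
for n,u,z in[('baseL',(260,102),.012),('baseR',(382.5,99),.012),('guideL',(259,174),.087),('guideR',(387,176),.087),('panL',(262,206),z+.009),('panR',(371.5,205.5),z+.009),('boardL',(283,182),.06),('boardR',(362,182),.06)]: print(n,ray(m,u,z).round(4))
E
```

```text
baseL [ 0.4389 -0.1722  0.012 ]
baseR [ 0.4381 -0.0746  0.012 ]
guideL [ 0.4893 -0.1645  0.087 ]
guideR [ 0.4918 -0.083   0.087 ]
panL [ 0.4987 -0.1536  0.1534]
panR [ 0.4992 -0.1023  0.1534]
boardL [ 0.4974 -0.1519  0.06  ]
boardR [ 0.4982 -0.0956  0.06  ]
```

Call:
arm_command --steps "-0.001 0.003 0.02 0.004;0 0 0.025 0;0 0 0.025 0;0 0 0.007 0;0 0 0 0;0 0 0 0"

```text
t: 16.2
ee_pos: [0.5501, -0.1247, 0.0704]
eef_rot: [[-1.0, 0.017, 0.001], [0.017, 1.0, -0.0], [-0.001, -0.0, -1.0]]
ft_force: [0.5, -0.5, -1.5]
width: 0.0534
finger_force: 30.0
```

Call:
arm_command --steps "0 0 0.001 0;0 0 0 0;0 0 0 0"

```text
t: 16.58
ee_pos: [0.5497, -0.1249, 0.0686]
eef_rot: [[-1.0, 0.017, 0.0], [0.017, 1.0, -0.0], [-0.0, -0.0, -1.0]]
ft_force: [-0.8, 1.4, -1.7]
width: 0.0539
finger_force: 30.0
```

Call:
arm_command --steps "0 0 0.001 0;0 0 0 0;0 0 0 0"

```text
t: 16.95
ee_pos: [0.5496, -0.1249, 0.0674]
eef_rot: [[-1.0, 0.017, -0.0], [0.017, 1.0, 0.0], [0.0, 0.0, -1.0]]
ft_force: [0.4, -0.2, -0.6]
width: 0.0535
finger_force: 30.0
```

Call:
arm_command --steps "0 0 0.001 0;0 0 0.001 0;0 0 0 0"

```text
t: 17.32
ee_pos: [0.5496, -0.1248, 0.0653]
eef_rot: [[-1.0, 0.017, -0.0], [0.017, 1.0, 0.0], [0.0, 0.0, -1.0]]
ft_force: [0.4, -0.5, -0.9]
width: 0.0539
finger_force: 30.0
```

Call:
arm_command --steps "0 0 0.001 0;0 0 0 0;0 0 0 0"

```text
t: 17.7
ee_pos: [0.5496, -0.1249, 0.0644]
eef_rot: [[-1.0, 0.017, -0.0], [0.017, 1.0, 0.0], [0.0, 0.0, -1.0]]
ft_force: [-0.3, 0.5, -1.5]
width: 0.0537
finger_force: 30.0
```

Call:
arm_command --steps "0 0 0.001 0;0 0 0 0;0 0 0 0"

```text
t: 18.08
ee_pos: [0.5497, -0.1249, 0.0636]
eef_rot: [[-1.0, 0.017, 0.0], [0.017, 1.0, -0.0], [-0.0, -0.0, -1.0]]
ft_force: [-0.9, 0.4, 0.4]
width: 0.0538
finger_force: 30.0
```

Likely just touching; one more mm, then release and go to the pad.

Call:
arm_command --steps "0 0 0.001 0;0 0 0 0;0 0 0 0"

```text
t: 18.45
ee_pos: [0.5497, -0.1249, 0.0626]
eef_rot: [[-1.0, 0.017, 0.0], [0.017, 1.0, -0.0], [-0.0, -0.0, -1.0]]
ft_force: [-1.5, 0.7, 4.0]
width: 0.0535
finger_force: 30.0
```

Call:
arm_command --steps "0 0 0 0;0 0 0 0;0 0 0 0;0 0 0 0;0 0 -0.02 0;0 0 -0.04 0;0 0 -0.05 0" --fingers 0.85

```text
t: 19.32
ee_pos: [0.5492, -0.1247, 0.173]
eef_rot: [[-1.0, 0.017, -0.002], [0.017, 1.0, 0.0], [0.002, 0.0, -1.0]]
ft_force: [-0.3, 0.0, 0.2]
width: 0.0799
finger_force: 0.0
```

```bash
python3 - <<'E'
from h import *
s=observe();print(s['t'],s['ee_pos'],s['width'])
go(.595,.32,.18,68)
E
```

```text
19.325 [ 0.54918357 -0.12470793  0.17303274] 0.07990222568095584
-0.004 0.049 -0.001 0.041;-0.002 0.05 -0.001 0.041;-0.001 0.05 -0 0.041;0.002 0.049 -0.001 0.041;0.004 0.05 -0.001 0.041;0.006 0.049 -0.001 0.041;0.008 0.049 -0 0.041;0.01 0.049 -0.001 0.041;0.012 0.048 -0.001 0.041
```

Call:
arm_command --steps "-0.004 0.049 0 0.041;-0.002 0.05 0 0.041;-0.001 0.05 0 0.041;0.002 0.049 0 0.041;0.004 0.05 0 0.041;0.006 0.049 0 0.041;0.008 0.049 0 0.041;0.01 0.049 0 0.041;0.012 0.048 0 0.041;0 0 0 0;0 0 0 0" --fingers 1

```text
t: 20.7
ee_pos: [0.5951, 0.3193, 0.1721]
eef_rot: [[-0.927, 0.376, -0.0], [0.376, 0.927, -0.0], [0.0, -0.001, -1.0]]
ft_force: [-0.3, 0.3, -0.3]
width: 0.0939
finger_force: 0.0
```

```bash
python3 - <<'E'
from h import *
s,m,T=toolcam(); im=get_image('wrist');cv2.imwrite('pics/w5.png',im)
print(s['t'],s['ee_pos'])
d=search_frame('wrist','rubber_pad');print(d[:2])
hsv=cv2.cvtColor(im,cv2.COLOR_BGR2HSV)
u=d[0]['box']
for v in(60,80):
    mk=cv2.morphologyEx((hsv[...,2]<v).astype(np.uint8),cv2.MORPH_CLOSE,np.ones((5,5)))
    b=blob(mk,m,.012,u[:2]);print(b)
E
```

```text
20.7 [0.5950736  0.31932672 0.17211329]
[{'box': [322.3, 222.8, 57.4, 104.9], 'p': 0.74}]
(594.4534912109375, 322.62469482421875, 100.1351089477539, 52.962520599365234, 155.84978485107422)
(594.28857421875, 322.4771423339844, 100.69351959228516, 53.42036819458008, 155.89199829101562)
```

View pics/w5.png

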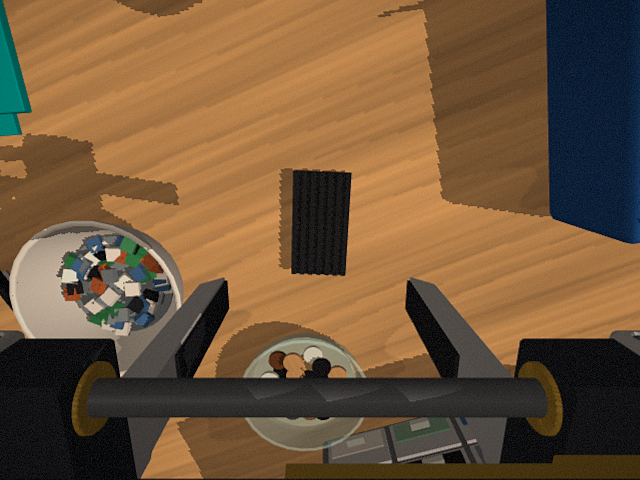

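Call:
arm_command --steps "0.002 0.003 0.04 0.037;0 0 0.05 0;0 0 0.05 0;0 0 0.029 0;0 0 0 0"

```text
t: 21.42
ee_pos: [0.5946, 0.322, 0.0027]
eef_rot: [[-0.911, 0.412, -0.001], [0.412, 0.911, -0.0], [0.001, -0.001, -1.0]]
ft_force: [-0.2, -0.3, 0.4]
width: 0.0935
finger_force: 0.0
```

Call:
arm_command --steps "0 0 0 0;0 0 0 0;0 0 0 0;0 0 0 0;0 0 0 0;0 0 0 0;0 0 0 0;0 0 -0.04 0;0 0 -0.05 0;0 0 -0.06 0;0 0 0 0" --fingers 0.4

```text
t: 22.8
ee_pos: [0.5961, 0.3241, 0.1589]
eef_rot: [[-0.912, 0.41, 0.008], [0.41, 0.912, 0.004], [-0.006, 0.007, -1.0]]
ft_force: [0.7, -0.4, -1.6]
width: 0.0534
finger_force: 30.0
```

```bash
python3 - <<'E'
from h import *
p=go(.550,-.125,.155,89.3)
E
```

```text
-0.014 -0.043 0 -0.041;-0.013 -0.043 0.001 -0.041;-0.01 -0.044 0 -0.041;-0.009 -0.044 0.001 -0.041;-0.007 -0.045 -0 -0.041;-0.005 -0.045 0 -0.041;-0.004 -0.045 0.001 -0.041;-0.001 -0.045 0 -0.041;0 -0.045 0 -0.041;0.002 -0.045 0.001 -0.041
```

Call:
arm_command --steps "-0.014 -0.043 0 -0.041;-0.013 -0.043 0 -0.041;-0.01 -0.044 0 -0.041;-0.009 -0.044 0 -0.041;-0.007 -0.045 0 -0.041;-0.005 -0.045 0 -0.041;-0.004 -0.045 0 -0.041;-0.001 -0.045 0 -0.041;0 -0.045 0 -0.041;0.002 -0.045 0 -0.041;0 0 0 0;0 0 0 0"

```text
t: 24.3
ee_pos: [0.5483, -0.1251, 0.1526]
eef_rot: [[-1.0, 0.013, -0.001], [0.013, 1.0, 0.001], [0.001, 0.001, -1.0]]
ft_force: [-1.5, 0.3, -1.1]
width: 0.0535
finger_force: 30.0
```

```bash
python3 - <<'E'
from h import *
s,m,T=toolcam(); im=get_image('wrist');cv2.imwrite('pics/w6.png',im)
print(s['t'],s['ee_pos'],s['width'],s['finger_force'])
h=s['ee_pos'][2]+.009
hsv=cv2.cvtColor(im,cv2.COLOR_BGR2HSV)
c=im[185:245,250:390];cv2.imwrite('pics/w6c.png',cv2.resize(im[80:260,220:420],None,fx=3,fy=3))
E
```

```text
24.3 [ 0.54829643 -0.12513194  0.15255473] 0.0534685863066138 29.999848902225494
```

View pics/w6c.png

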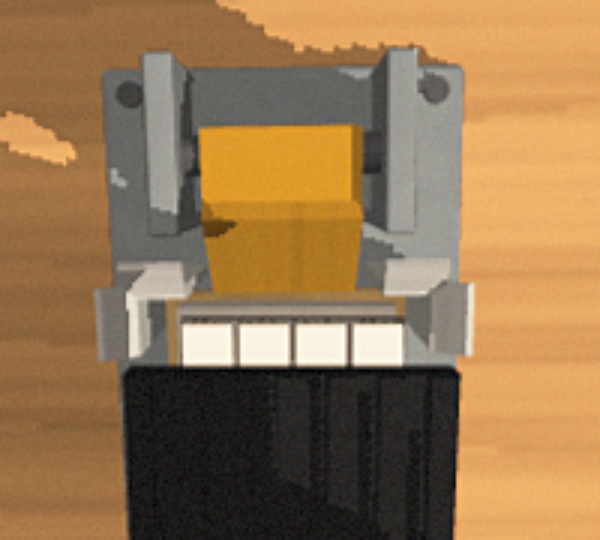

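Call:
arm_command --steps "-0.001 0 0.02 0;0 0 0.025 0;0 0 0.025 0;0 0 0.004 0;0 0 0 0;0 0 0 0"

```text
t: 25.1
ee_pos: [0.5501, -0.1255, 0.0805]
eef_rot: [[-1.0, 0.012, 0.002], [0.012, 1.0, -0.0], [-0.002, -0.0, -1.0]]
ft_force: [0.0, -0.2, -1.0]
width: 0.0535
finger_force: 30.0
```

Call:
arm_command --steps "0 0 0.001 0;0 0 0 0;0 0 0 0"

```text
t: 25.48
ee_pos: [0.5496, -0.1257, 0.0786]
eef_rot: [[-1.0, 0.013, 0.0], [0.013, 1.0, -0.0], [-0.0, -0.0, -1.0]]
ft_force: [-0.1, 0.2, -0.1]
width: 0.0538
finger_force: 30.0
```

Call:
arm_command --steps "0 0 0.001 0;0 0 0.001 0;0 0 0 0"

```text
t: 25.85
ee_pos: [0.5495, -0.1256, 0.0763]
eef_rot: [[-1.0, 0.013, -0.0], [0.013, 1.0, 0.0], [0.0, 0.0, -1.0]]
ft_force: [0.1, 0.1, -0.9]
width: 0.0536
finger_force: 30.0
```

Call:
arm_command --steps "0 0 0.001 0;0 0 0 0;0 0 0 0"

```text
t: 26.22
ee_pos: [0.5496, -0.1256, 0.0755]
eef_rot: [[-1.0, 0.013, 0.0], [0.013, 1.0, -0.0], [-0.0, -0.0, -1.0]]
ft_force: [0.9, -0.3, 0.2]
width: 0.0539
finger_force: 30.0
```

Call:
arm_command --steps "0 0 0.001 0;0 0 0 0;0 0 0 0"

```text
t: 26.6
ee_pos: [0.5497, -0.1256, 0.0746]
eef_rot: [[-1.0, 0.013, 0.0], [0.013, 1.0, -0.0], [-0.0, -0.0, -1.0]]
ft_force: [-0.2, -0.1, 2.2]
width: 0.0541
finger_force: 30.0
```

Call:
arm_command --steps "0 0 0 0;0 0 0 0;0 0 0 0;0 0 0 0;0 0 -0.02 0;0 0 -0.04 0;0 0 -0.05 0;0 0 -0.01 0" --fingers 0.85

```text
t: 27.6
ee_pos: [0.5506, -0.1259, 0.1977]
eef_rot: [[-1.0, 0.013, 0.005], [0.013, 1.0, -0.001], [-0.005, -0.001, -1.0]]
ft_force: [0.0, -0.0, -0.5]
width: 0.0801
finger_force: 0.0
```

```bash
python3 - <<'E'
from h import *
s=observe();print(s['t'],s['ee_pos'],s['width'])
# plate from w4-like view: use side rect estimate
go(.415,-.30,.20,-52)
E
```

```text
27.6 [ 0.5505935  -0.12588265  0.19773879] 0.08009148788694156
0.008 -0.011 -0 0.154;0.007 -0.012 -0 0.154;0.004 -0.013 -0 0.154;0.003 -0.014 -0.001 0.154;0 -0.014 0 0.154;-0.001 -0.013 0 0.154;-0.004 -0.014 0 0.154;-0.006 -0.012 -0 0.154;-0.007 -0.012 -0 0.154;-0.009 -0.01 -0 0.154;-0.011 -0.009 -0.001 0.154;-0.012 -0.006 0 0.154;-0.013 -0.005 0 0.154;-0.013 -0.003 0 0.154;-0.014 -0.001 -0 0.154;-0.014 0.001 -0 0.154
```

Call:
arm_command --steps "0.008 -0.011 0 0.154;0.007 -0.012 0 0.154;0.004 -0.013 0 0.154;0.003 -0.014 0 0.154;0 -0.014 0 0.154;-0.001 -0.013 0 0.154;-0.004 -0.014 0 0.154;-0.006 -0.012 0 0.154;-0.007 -0.012 0 0.154;-0.009 -0.01 0 0.154;-0.011 -0.009 0 0.154;-0.012 -0.006 0 0.154;-0.013 -0.005 0 0.154;-0.013 -0.003 0 0.154;-0.014 -0.001 0 0.154;-0.014 0.001 0 0.154;0 0 0 0;0 0 0 0" --fingers 0.85

```text
t: 29.85
ee_pos: [0.414, -0.2993, 0.194]
eef_rot: [[0.785, 0.62, -0.001], [0.62, -0.785, 0.001], [-0.0, -0.001, -1.0]]
ft_force: [0.3, 0.5, -0.1]
width: 0.0799
finger_force: 0.0
```

```bash
python3 - <<'E'
from h import *
s,m,T=toolcam(); im=get_image('wrist');cv2.imwrite('pics/w7.png',im)
print(s['t'],s['ee_pos'])
e=spot_point('wrist','press_plate');print(e[:3],[ray(m,d['location'],0) for d in e[:3]])
E
```

```text
29.85 [ 0.4140414  -0.29925871  0.19397048]
[{'location': [103.1, 150.7], 'p': 0.97}, {'location': [218.3, 335.2], 'p': 0.73}] [array([ 0.33716177, -0.09095957,  0.        ]), array([ 0.2390729 , -0.29484209,  0.        ])]
```

View pics/w7.png

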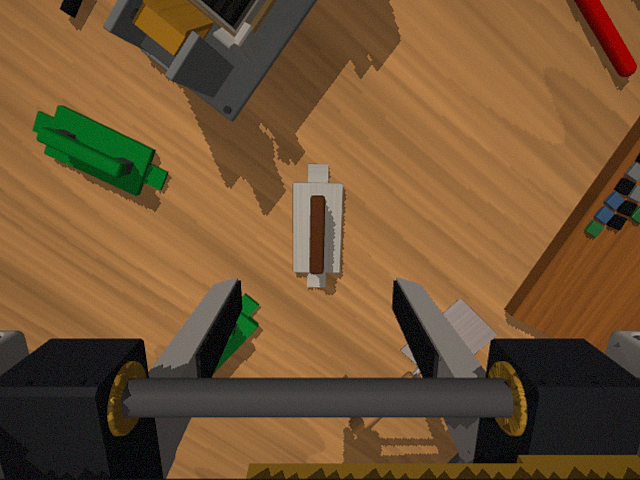

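```bash
python3 - <<'E'
from h import *
m=camera_model('wrist')
g=lambda *u,z:np.mean([ray(m,p,z)[:2] for p in u],0)
a=g((317.5,196),z=.04);b=g((316.5,273),z=.04)
c=g((318,164.5),z=.005);d=g((317,288.5),z=.005)
for p,q in((a,b),(c,d)): print((p+q)/2,np.linalg.norm(p-q),np.degrees(np.arctan2(*(p-q)[::-1])))
x,y=(a+b)/2; s=observe();print(s['eef_rot'].T@(np.array([x,y,.014])-s['ee_pos']),np.degrees(np.arctan2(s['eef_rot'][1,1],s['eef_rot'][0,1])))
E
```

```text
[ 0.40842997 -0.30400326] 0.07454098899429619 37.57402642212636
[ 0.40692043 -0.30587376] 0.13125488170945585 37.86572254069355
[-0.00749559  0.00025257  0.18021391] -51.7546480194302
```

Call:
arm_command --steps "-0.009 0 0.04 0.009;0 0 0.05 0;0 0 0.05 0;0 0 0.037 0;0 0 0 0;0 0 0 0"

```text
t: 30.7
ee_pos: [0.4076, -0.3056, 0.0189]
eef_rot: [[0.792, 0.611, 0.001], [0.611, -0.792, -0.001], [0.0, 0.002, -1.0]]
ft_force: [0.5, 0.6, 0.6]
width: 0.0796
finger_force: 0.0
```

Call:
arm_command --steps "0 0 0 0;0 0 0 0;0 0 0 0;0 0 0 0;0 0 0 0;0 0 0 0;0 0 0 0;0 0 0 0;0 0 0 0;0 0 0 0" --fingers 0.02

```text
t: 31.95
ee_pos: [0.4068, -0.3052, 0.0174]
eef_rot: [[0.793, 0.61, -0.0], [0.61, -0.793, 0.0], [-0.0, -0.0, -1.0]]
ft_force: [-1.0, 0.3, -0.3]
width: 0.0137
finger_force: 30.0
```

Call:
arm_command --steps "0 0 -0.03 0;0 0 -0.05 0;0 0 -0.05 0;0 0 -0.025 0;0 0 0 0;0 0 0 0"

```text
t: 32.7
ee_pos: [0.4064, -0.3048, 0.1709]
eef_rot: [[0.793, 0.61, -0.002], [0.61, -0.793, 0.001], [-0.0, -0.002, -1.0]]
ft_force: [0.3, 0.5, -1.8]
width: 0.0136
finger_force: 30.0
```

```bash
python3 - <<'E'
from h import *
s=observe();print(s['t'],s['ee_pos'],s['width'],s['ft_force'])
go(.550,-.1257,.172,-90.7)
E
```

```text
32.7 [ 0.40639306 -0.30483561  0.17092023] 0.013624694525007832 [ 0.250443    0.53504918 -1.7806531 ]
0.045 -0.011 -0 0.134;0.042 -0.017 -0 0.134;0.041 -0.022 -0.001 0.134;0.036 -0.027 0 0.134;0.033 -0.033 -0 0.134
```

Call:
arm_command --steps "0.045 -0.011 0 0.134;0.042 -0.017 0 0.134;0.041 -0.022 0 0.134;0.036 -0.027 0 0.134;0.033 -0.033 0 0.134;0 0 0 0;0 0 0 0"

```text
t: 33.58
ee_pos: [0.5496, -0.1258, 0.171]
eef_rot: [[1.0, -0.013, -0.002], [-0.013, -1.0, 0.0], [-0.002, -0.0, -1.0]]
ft_force: [0.7, -0.7, -1.1]
width: 0.0142
finger_force: 30.0
```

```bash
python3 - <<'E'
from h import *
s,m,T=toolcam(); im=get_image('wrist')
print(s['t'],s['ee_pos'],s['width'],s['ft_force'],np.degrees(np.arctan2(s['eef_rot'][1,1],s['eef_rot'][0,1])))
a=cv2.resize(im[60:390,210:430],None,fx=1.8,fy=1.8);b=get_image('side')[230:350,260:460]
cv2.imwrite('pics/w8.png',np.hstack([a,cv2.copyMakeBorder(cv2.resize(b,(400,240)),0,a.shape[0]-240,0,0,0)]))
E
```

```text
33.575 [ 0.54961536 -0.12581955  0.17103693] 0.014165740202409013 [ 0.65361576 -0.73377493 -1.07832894] -90.72488449685154
```

View pics/w8.png

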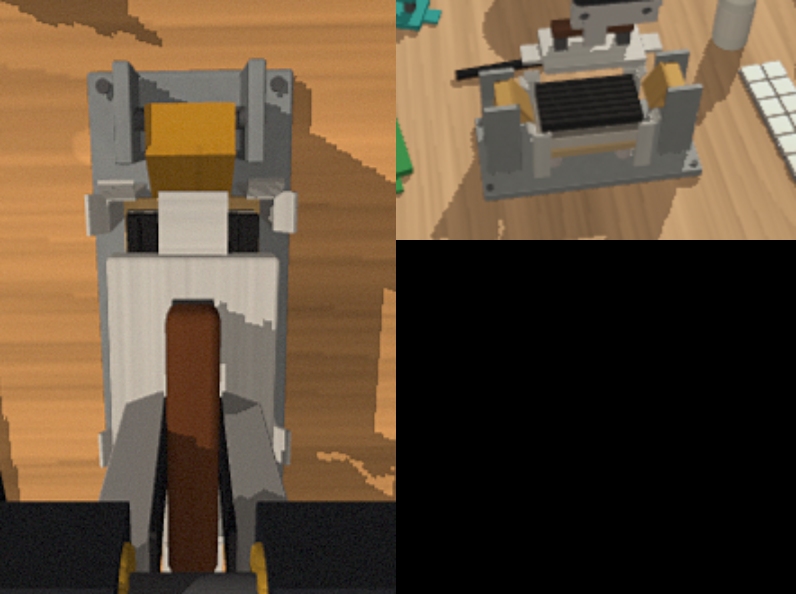

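```bash
python3 - <<'E'
from h import *
m=camera_model('wrist')
f=lambda u,v,z:print(ray(m,(u/1.8+210,v/1.8+60),z).round(4))
f(193,191.5,.1586);f(107,257,.1636);f(279,257,.1636)
f(119,62,.113);f(260,60,.113);f(90,72,.012);f(292,70,.012)
E
```

```text
[ 0.615  -0.1276  0.1586]
[ 0.5973 -0.1028  0.1636]
[ 0.5967 -0.1519  0.1636]
[ 0.655  -0.1033  0.113 ]
[ 0.655  -0.1506  0.113 ]
[ 0.6623 -0.0788  0.012 ]
[ 0.6619 -0.1759  0.012 ]
```

Call:
arm_command --steps "0 0 0.02 0;0 0 0.02 0;0 0 0.015 0;0 0 0 0;0 0 0 0"

```text
t: 34.3
ee_pos: [0.5506, -0.1259, 0.1182]
eef_rot: [[1.0, -0.014, 0.001], [-0.014, -1.0, -0.0], [0.001, 0.0, -1.0]]
ft_force: [0.9, 0.5, -1.3]
width: 0.0136
finger_force: 30.0
```

Call:
arm_command --steps "0 0 0.003 0;0 0 0.003 0;0 0 0.003 0;0 0 0 0"

```text
t: 34.8
ee_pos: [0.5502, -0.1256, 0.1082]
eef_rot: [[1.0, -0.014, -0.0], [-0.014, -1.0, 0.0], [-0.0, -0.0, -1.0]]
ft_force: [-0.6, 0.4, -1.8]
width: 0.0134
finger_force: 30.0
```

Call:
arm_command --steps "0 0 0.003 0;0 0 0.003 0;0 0 0.003 0;0 0 0 0"

```text
t: 35.3
ee_pos: [0.5503, -0.1256, 0.0994]
eef_rot: [[1.0, -0.014, 0.0], [-0.014, -1.0, 0.0], [0.0, -0.0, -1.0]]
ft_force: [-0.2, 0.1, 2.6]
width: 0.0139
finger_force: 30.0
```

Call:
arm_command --steps "0 0 0.003 0;0 0 0.002 0;0 0 0 0;0 0 0 0"

```text
t: 35.8
ee_pos: [0.5504, -0.1256, 0.0947]
eef_rot: [[1.0, -0.014, 0.0], [-0.014, -1.0, -0.0], [0.0, 0.0, -1.0]]
ft_force: [-0.8, 0.4, 4.8]
width: 0.0133
finger_force: 30.0
```

Call:
arm_command --steps "0 0 0.003 0;0 0 0.002 0;0 0 0 0;0 0 0 0"

```text
t: 36.3
ee_pos: [0.5505, -0.1257, 0.09]
eef_rot: [[1.0, -0.014, 0.001], [-0.014, -1.0, -0.0], [0.001, 0.0, -1.0]]
ft_force: [-3.3, 0.6, 8.4]
width: 0.0138
finger_force: 30.0
```

Call:
arm_command --steps "0 0 0.002 0;0 0 0.001 0;0 0 0 0;0 0 0 0"

```text
t: 36.8
ee_pos: [0.5505, -0.1257, 0.0873]
eef_rot: [[1.0, -0.014, 0.001], [-0.014, -1.0, -0.0], [0.001, 0.0, -1.0]]
ft_force: [-2.8, 1.6, 10.9]
width: 0.0135
finger_force: 30.0
```

```bash
python3 - <<'E'
from h import *
b=get_image('side')[230:350,260:460];cv2.imwrite('pics/s9.png',cv2.resize(b,(800,480)))
E
```

```text
(no output)
```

View pics/s9.png

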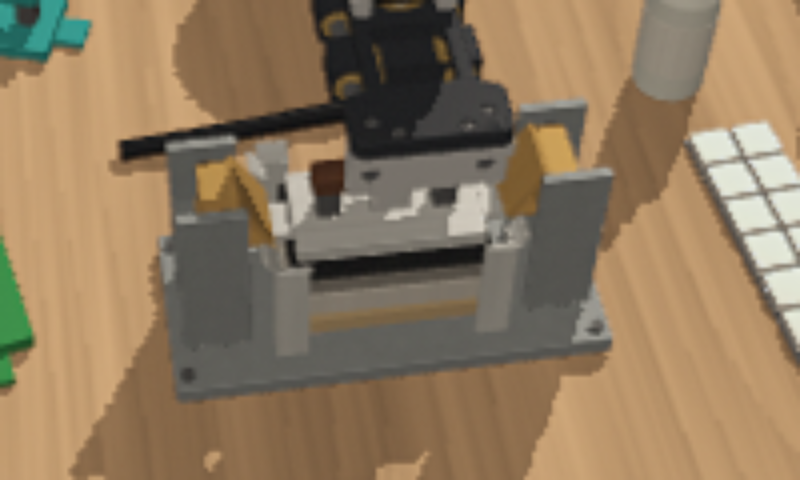

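Call:
arm_command --steps "0 0 0.001 0;0 0 0 0;0 0 0 0"

```text
t: 37.22
ee_pos: [0.5505, -0.1257, 0.0863]
eef_rot: [[1.0, -0.014, 0.001], [-0.014, -1.0, -0.0], [0.001, 0.0, -1.0]]
ft_force: [-4.6, 0.8, 12.1]
width: 0.0141
finger_force: 30.0
```

Call:
arm_command --steps "0 0 0.001 0;0 0 0 0;0 0 0 0"

```text
t: 37.6
ee_pos: [0.5506, -0.1257, 0.0854]
eef_rot: [[1.0, -0.014, 0.001], [-0.014, -1.0, -0.0], [0.001, 0.0, -1.0]]
ft_force: [-4.3, 1.5, 13.8]
width: 0.0139
finger_force: 30.0
```

Call:
arm_command --steps "0 0 0.001 0;0 0 0 0;0 0 0 0"

```text
t: 37.98
ee_pos: [0.5506, -0.1257, 0.0853]
eef_rot: [[1.0, -0.014, 0.001], [-0.014, -1.0, -0.0], [0.001, 0.0, -1.0]]
ft_force: [-8.5, 2.8, 21.3]
width: 0.0136
finger_force: 30.0
```

Call:
arm_command --steps "0 0 -0.002 0;0 0 -0.002 0;0 0 0 0;0 0 0 0"

```text
t: 38.48
ee_pos: [0.5505, -0.1257, 0.0882]
eef_rot: [[1.0, -0.014, 0.001], [-0.014, -1.0, -0.0], [0.001, 0.0, -1.0]]
ft_force: [-4.4, 1.5, 10.8]
width: 0.014
finger_force: 30.0
```

Call:
arm_command --steps "0 0 0 0;0 0 0 0;0 0 0 0;0 0 -0.02 0;0 0 -0.05 0;0 0 -0.06 0;0 0 0 0" --fingers 0.4

```text
t: 39.35
ee_pos: [0.5518, -0.126, 0.222]
eef_rot: [[1.0, -0.014, 0.008], [-0.014, -1.0, -0.002], [0.008, 0.002, -1.0]]
ft_force: [-0.5, 0.1, -0.8]
width: 0.0378
finger_force: 0.0
```

```bash
python3 - <<'E'
from h import *
s,m,T=toolcam();print(s['t'],s['ee_pos'],s['width'])
a=get_image('wrist')[60:390,210:430];b=get_image('side')[230:350,260:460]
a=cv2.resize(a,None,fx=1.6,fy=1.6);b=cv2.resize(b,(440,264));c=cv2.resize(get_image('scene')[190:340,190:340],(264,264))
p=np.zeros((530,800,3),np.uint8);p[:528,:352]=a;p[:264,356:796]=b;p[266:530,356:620]=c
cv2.imwrite('pics/f10.png',p)
for z in(.082,.086):
    for n in('side','scene','wrist'):
        for d in spot_point(n,'press_plate')[:4]: print(n,d['p'],ray(camera_model(n),d['location'],.072).round(4))
    break
E
```

```text
39.35 [ 0.55179143 -0.12604494  0.22200796] 0.03784136462305054
side 0.85 [ 0.2448 -0.3299  0.072 ]
side 0.84 [ 0.5507 -0.137   0.072 ]
side 0.76 [0.3451 0.0301 0.072 ]
side 0.66 [ 0.3434 -0.149   0.072 ]
scene 0.81 [0.4599 0.104  0.072 ]
scene 0.79 [ 0.554  -0.1217  0.072 ]
scene 0.79 [ 0.3505 -0.2593  0.072 ]
scene 0.75 [ 0.4555 -0.0736  0.072 ]
wrist 0.91 [ 0.5493 -0.1248  0.072 ]
wrist 0.75 [ 0.3927 -0.0985  0.072 ]
```

View pics/f10.png

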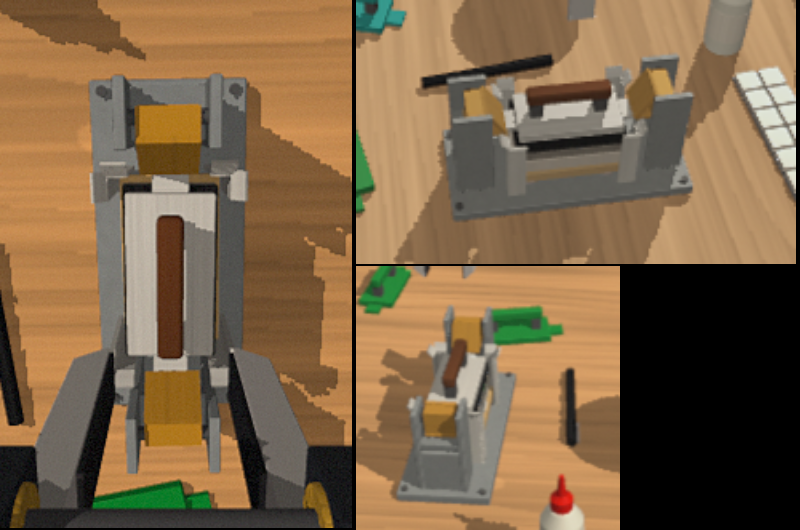

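```bash
python3 - <<'E'
from h import *
m=camera_model('side');w=camera_model('wrist')
for z in(.108,.112,.124):
    e=[[.55+d,-.126-d*.0125,z] for d in(.038,-.038)];print(z,px(m,e).round(1).tolist(),px(w,e).round(1).tolist())
print('wrist seen',(171/1.6+210,215/1.6+60),(171/1.6+210,358/1.6+60),'side seen centre-line ~(337.7,271.5),(375.9,268)')
E
```

```text
0.108 [[376.6, 268.5], [337.9, 272.4]] [[317.4, 193.6], [317.4, 284.1]]
0.112 [[376.8, 267.2], [337.9, 271.1]] [[317.4, 194.3], [317.4, 285.9]]
0.124 [[377.2, 263.1], [337.9, 267.0]] [[317.4, 196.6], [317.5, 291.7]]
wrist seen (316.875, 194.375) (316.875, 283.75) side seen centre-line ~(337.7,271.5),(375.9,268)
```

The handle sits level at about 0.11 m, which is the latched height.

```bash
python3 -c "
from bench import *
print(finish_job())"
```

```text
the job is handed in; nothing more can be done
None
```

The board, tiled panel, rubber pad and plate went into the press in that order, and the job is handed in at about 40 s. The last images put the plate's handle level at its latched height, and the bowl and glue bottle were not touched.

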